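# Snap the lid shut on the silver-stock box

### The arm

A 7-joint arm with a two-finger parallel gripper is mounted at the origin on the work surface. World frame = base frame: x ahead of the robot, y to its left, z up, the work surface at z = 0. Lengths are in m, angles in rad, forces in N, time in s.
With the tool pointing down it reaches from about 0.4 to 0.875 m from the base axis. Payload 19.3 kg.
Tool frame: the origin (TCP) lies where the fingers leave the gripper's body, on its centre line; the fingertips stand 73 mm ahead of it and the grasp point (between the pads) lies 54 mm ahead of it; z points along the fingers, y is the direction in which the jaws open and shut (so a half turn about z gives the same grasp; the last joint's range is limited). The gripper opens to 85 mm and grips with 20 to 120 N. Pads are 22 mm wide; open, the fingers measure 114 mm over their backs; the gripper's body (76 mm by 85 mm) begins 54 mm behind the grasp point. The pads swing forward as they close: fully open they stand 13 mm farther back than shut.
Start: joints at [1.137, 0.521, -0.036, 1.599, 0.021, 1.021, -0.113], TCP at [0.222, -0.584, 0.304] pointing down, gripper open.
Joint ranges: [-2.91, 2.91], [-0.3, 2.13], [-1.5, 1.42], [0.17, 2.43], [-1.26, 4.41], [0.16, 1.93], [-2.52, 2.52]. Speed limits (rad/s): [1.89, 1.89, 2.39, 2.39, 3.01, 3.01, 3.01].

### API

Orientations are given as a unit quaternion [w, x, y, z].
In Python, from rig import arm gives the robot as it stands.
- The arm moves only by the shell command python3 -m pendant 'ROWS' [OPENING]. ROWS is a JSON object of lists of equal length, an entry for each row: "travel": the shift along the tool's x, y, z in cm, a list of three; "turn": the turn about the tool's z in rad. In form: {"travel": [[x, y, z], ...], "turn": [turn, ...]}. A call has 1 to 12 rows; each row shifts and turns the pose as measured when the row begins, along the tool's axes as they then stand; what a row does not reach is not made up. A row lasts 1/8 s, in which the tool goes at most 62.5 mm and 10.7 degrees, less where a joint would pass 70% of its speed; a pose out of reach is approached as far as the arm can. A call is refused whole if a number of a shift passes 6.25 or a number of a turn 0.188, either way. A call with a gripper value outside its range is refused whole. OPENING is the opening, from 0 (shut) to 1 (fully open), set as the call begins (- or left out, the last holds). The fingers move at their own pace and stop on an object; the grip force is fixed at half the most. Time passes only in rows, so rows that do not move let the fingers close. It gives the time, the measured TCP pose, the force and the opening at its end, in the units of the state.
- arm.read_state(): the state, without advancing time (a new reading comes with each control period).
- arm.get_image(name): name is "scene" or "top" or "wrist"; returns the picture (384x512x3 uint8, red, green, blue); there is no depth.
- arm.camera_info(name): a dict with "mtx" (3x3 intrinsics, pixels), "position" and "attitude" of the camera in the world; the wrist camera has in their place "tool_from_camera" (4x4, takes a point from camera to tool coordinates, whose origin is the TCP and whose axes are the flange's). Camera axes: x right, y down, z forward; pixel columns grow to the right and rows downward; lengths in m; the calibration is good to about 2 mm. A picture is of the moment at which its call begins: read the wrist's pose just before it. camera_info takes no time and is no camera call.
- arm.close_job(): hands the job in, once; it reports no verdict.
The state is a dict: "clock": time; "q": joint angles; "joint_velocities": joint speeds; "joint_torque": joint torques, N m; "eef_pos": TCP position; "orientation": TCP orientation; "ft_force": force on the tool from outside, world axes, zero at the start; "ft_torque": the same for the moment, N m; "width": finger opening in m.
Only numpy, scipy, OpenCV 4.12 (cv2) and the standard library are available. Lean on these libraries where they do the work, as an engineer would, in place of code of your own. Each camera call takes 0.05 s, during which the arm holds its last target.

### The job

The lid is lying in place on the clear storage box, but its four edge sections still stand up. Press down all around the rim with your fingertips until all four edges have clicked shut and stay down. Leave the box standing where it is, do not pick it up, and do not disturb the other things on the bench.

Things in the scene. Friction and masses are not known exactly. Their poses are not given: they have to be found in the camera images.
- box: Clear plastic storage box, about 1 kg with its silver stock, loose on the bench, opaque white lid lying in place. Origin: centre of its underside, on the bench; z up. Lid outline 130 mm along the box's x by 180 mm along its y. Top of the shut rim and of the four fixed rounded lid corners 82 mm above the bench; middle panel of the lid (84 x 134 mm) recessed, its top 77 mm above the bench.
- press_near (a point): Point on top of the near edge section (22 x 130 mm, the box's -x side): mid-length, 15 mm outward of its hinge, 7 mm in from its outer edge, on three low thumb ribs (1 mm). Moves with the section: 86 mm above the bench raised, 82 mm shut; shut, at -58 mm x, 0 y in the box's frame. Slits part the rim into four such sections, hinged along their inner side, sloping up outwards when raised.
- press_far (a point): The same point on the far edge section (22 x 130 mm, the box's +x side); shut, at +58 mm x, 0 y in the box's frame, 82 mm up.
- press_left (a point): The same point on the left edge section (22 x 80 mm, the box's +y side); shut, at 0 x, +83 mm y in the box's frame, 82 mm up.
- press_right (a point): The same point on the right edge section (22 x 80 mm, the box's -y side); shut, at 0 x, -83 mm y in the box's frame, 82 mm up.
- edge_near (a joint): Angle of the near edge section (rad): about 0.30 raised (outer edge 7 mm up, its 14 mm lip hanging outside the box wall), 0 shut, flush with the lid's corners. Pressed on its outer half each section resists with up to about 8 to 15 N, passes a bead some three quarters of the way down, then snaps shut by itself and stays; let go before that, it springs up again.
- edge_far (a joint): Angle of the far edge section (rad): about 0.30 raised, 0 shut.
- edge_left (a joint): Angle of the left edge section (rad): about 0.30 raised, 0 shut.
- edge_right (a joint): Angle of the right edge section (rad): about 0.30 raised, 0 shut.
- hammer: Bystander: small ball-faced hammer with wooden handle, 205 mm long, 22 mm high, lying beside the box on its -y side. Origin under the middle of its length.
- bench_block: Bystander: polished steel block 64 x 64 x 20 mm lying beside the box on its +y side. Origin under its centre.
- file: Bystander: hand file with wooden handle, 185 mm long, 16 mm high, lying behind the box on its +x side. Origin near the ferrule, on the bench.
- tin_a: Bystander: flat round tin, 80 mm across, 34 mm high, standing at one side. Origin under its centre.
- tin_b: Bystander: round tin, 64 mm across, 46 mm high, standing at one side. Origin under its centre.
- jar: Bystander: jar with screw lid, 54 mm across, 82 mm high, standing at one side. Origin under its centre.
- ring_clamp: Bystander: wooden ring clamp, 130 mm long, 28 mm high, lying at one side. Origin under its centre.

How it is judged:
By the outcome, as a careful person would: the job done as asked, in the order asked, and still so for the second after the job is handed in, with the robot touching nothing.
It also fails if it takes over 48 s, if anything falls off the work surface, if the arm or the gripper's body presses on something with over 40 N, if the wrist force passes 120 N, or if a joint passes its speed limit or range.

## Working session

There is one attempt and no reset: what is moved stays moved. The work goes in short steps, Python scripts to look and compute and a shell command to move; the robot and the scene stay as the last step left them, time stands still between calls to the robot, and variables do not carry over. Pictures are saved under pics/ and viewed, and the job is handed in when it is done.

```bash
mkdir -p pics; ls
python3 - <<'E'
from rig import arm
import cv2
s=arm.read_state();print(s)
for n in("scene","top"):
    im=arm.get_image(n);cv2.imwrite(f"pics/{n}0.png",im[:,:,::-1]);print(n,arm.camera_info(n))
print(arm.camera_info("wrist"))
E
```

```text
pics
{'clock': 0.0, 'q': array([ 1.13678028,  0.52202006, -0.03630508,  1.59999036,  0.02118828,
        1.02111822, -0.11278963]), 'joint_velocities': array([ 0.00069719, -0.00023542, -0.00057699,  0.00204794,  0.00015084,
        0.0011918 ,  0.00079654]), 'joint_torque': array([-1.86278237e-03, -9.27088666e+01,  1.97872773e+00, -3.69932520e+01,
        1.78262562e-02,  8.20602640e-03,  2.88895512e-05]), 'eef_pos': array([ 0.22227325, -0.58386812,  0.30332849]), 'orientation': array([-5.57120796e-04,  9.83502443e-01,  1.80893925e-01, -1.45103815e-04]), 'ft_force': array([-1.06554829, -0.36887245, -0.55416134]), 'ft_torque': array([ 0.01523121,  0.01330023, -0.05439511]), 'width': 0.08542531386597224}
scene {'mtx': array([[436.41927811,   0.        , 251.94651908],
       [  0.        , 436.41927811, 196.67124188],
       [  0.        ,   0.        ,   1.        ]]), 'position': array([ 1.55837431, -0.31250688,  0.87307776]), 'attitude': array([-0.36504671,  0.72278637,  0.52772667, -0.25656448])}
top {'mtx': array([[350.32832774,   0.        , 257.67897197],
       [  0.        , 350.32832774, 195.88077623],
       [  0.        ,   0.        ,   1.        ]]), 'position': array([0.39991512, 0.01780319, 1.20374429]), 'attitude': array([-0.05412949,  0.70995002, -0.69892309,  0.067435  ])}
{'mtx': array([[309.14538523,   0.        , 253.25214022],
       [  0.        , 309.14538523, 192.42813744],
       [  0.        ,   0.        ,   1.        ]]), 'tool_from_camera': array([[ 9.82684918e-05, -9.60058894e-01, -2.79797983e-01,
         7.09170433e-02],
       [ 9.99999971e-01,  3.31191414e-05,  2.37571987e-04,
         1.81881282e-04],
       [-2.18816430e-04, -2.79797998e-01,  9.60058869e-01,
        -6.98272851e-02],
       [ 0.00000000e+00,  0.00000000e+00,  0.00000000e+00,
         1.00000000e+00]])}
```

View pics/scene0.png

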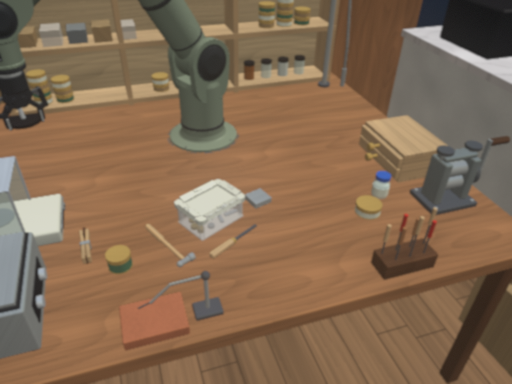

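View pics/top0.png

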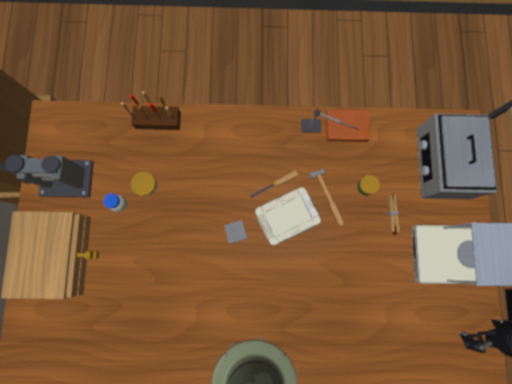

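The top view shows the white lid at about (288,215), with the hammer to its right, the file above it, and the block at (235,232). Next I'll segment the lid.

```bash
cat > h.py <<'E'
import numpy as np,cv2
from scipy.spatial.transform import Rotation as R
from rig import arm
def Rq(q): return R.from_quat([q[1],q[2],q[3],q[0]]).as_matrix()
def cam(n,s=None):
    c=arm.camera_info(n)
    if n!="wrist": return c["mtx"],Rq(c["attitude"]),np.array(c["position"])
    T=c["tool_from_camera"];Rt=Rq(s["orientation"])
    return c["mtx"],Rt@T[:3,:3],s["eef_pos"]+Rt@T[:3,3]
def ray(C,uv,z):
    K,Rm,p=C;uv=np.atleast_2d(uv).astype(float)
    d=np.c_[uv,np.ones(len(uv))]@np.linalg.inv(K).T@Rm.T
    return p+d*((z-p[2])/d[:,2])[:,None]
def proj(C,P):
    K,Rm,p=C;x=(np.atleast_2d(P)-p)@Rm@K.T
    return x[:,:2]/x[:,2:]
E
python3 - <<'E'
from h import *
im=cv2.imread("pics/top0.png")
hsv=cv2.cvtColor(im,cv2.COLOR_BGR2HSV)
m=((hsv[...,1]<70)&(hsv[...,2]>150)).astype(np.uint8)
m[:, :245]=0;m[:,335:]=0;m[:175]=0;m[260:]=0
n,l,st,ce=cv2.connectedComponentsWithStats(m);i=1+st[1:,4].argmax();m=(l==i).astype(np.uint8)
print(st[i])
C=cam("top")
c=max(cv2.findContours(m,0,2)[0],key=cv2.contourArea)
P=ray(C,c[:,0,:],0.086)[:,:2]
r=cv2.minAreaRect((P*1000).astype(np.float32));print(r)
v=im[165:265,235:345];v=cv2.resize(v,None,fx=5,fy=5,interpolation=2)
mm=cv2.resize(m[165:265,235:345],None,fx=5,fy=5,interpolation=0)
cv2.drawContours(v,cv2.findContours(mm,0,2)[0],-1,(0,0,255),1)
cv2.imwrite("pics/lid.png",v)
E
```

```text
[ 255  187   66   58 2277]
((533.3239135742188, -97.98991394042969), (131.14920043945312, 184.9291534423828), 26.600399017333984)
```

View pics/lid.png

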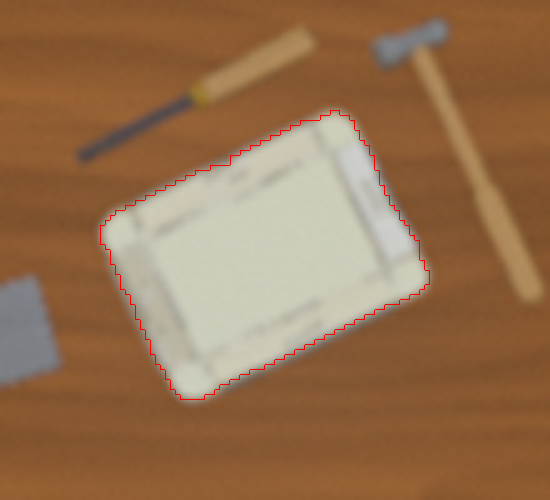

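The lid measures 131 x 185 mm, as expected, with its centre near (0.533, -0.098) and yaw about +26.6°. I'll move y-first, away from the open container, to hover above the lid.

```bash
cat >> h.py <<'E'
def goto(B,p,z,yaw):
    s=arm.read_state();Rt=Rq(s["orientation"])
    t=np.array([B[0]+p[0]*np.cos(yaw)-p[1]*np.sin(yaw),B[1]+p[0]*np.sin(yaw)+p[1]*np.cos(yaw),z])
    cur=np.arctan2(Rt[1,0],Rt[0,0])
    print("clock",s["clock"],"pos",s["eef_pos"].round(4),"target",t.round(4),"cm",(Rt.T@(t-s["eef_pos"])*100).round(2),"turn",round(cur-yaw,3),"F",s["ft_force"].round(1),"tilt",Rt[:,2].round(3),"w",round(s["width"],4))
E
python3 -m pendant '{"travel":[[2,-5.6,0],[2,-5.6,0],[2,-5.6,0],[2,-5.6,0],[5,-2.5,0],[5,-2.5,0],[5,-2.5,0],[5,-2.5,0]],"turn":[-0.05,-0.05,0,0,0,0,0,0]}' 0
python3 -c "
from h import *
goto([.533,-.098],[0,0],.30,np.radians(26.6))"
```

```text
clock: 1.1
eef_pos: [0.3356, -0.1571, 0.302]
orientation: [-0.0, 0.974, 0.228, -0.0]
ft_force: [0.7, -0.3, -0.3]
width: -0.0002
clock 1.1 pos [ 0.3356 -0.1571  0.302 ] target [ 0.533 -0.098  0.3  ] cm [20.31  3.49  0.18] turn -0.003 F [ 0.7 -0.3 -0.3] tilt [-0.001  0.    -1.   ] w -0.0002
```

```bash
python3 -m pendant '{"travel":[[5,0.9,0],[5,0.9,0],[5,0.9,0],[5,0.8,0],[0,0,0]],"turn":[0,0,0,0,0]}'
python3 - <<'E'
from h import *
goto([.533,-.098],[0,0],.30,np.radians(26.6))
s=arm.read_state();im=arm.get_image("wrist")[:,:,::-1].copy();cv2.imwrite("pics/w1.png",im)
import pickle;pickle.dump(s,open("w1.pkl","wb"))
E
```

```text
clock: 1.72
eef_pos: [0.5372, -0.093, 0.3009]
orientation: [-0.001, 0.973, 0.231, -0.001]
ft_force: [-0.8, -0.1, -0.8]
width: 0.0003
clock 1.725 pos [ 0.5372 -0.093   0.3009] target [ 0.533 -0.098  0.3  ] cm [-0.6   0.26  0.09] turn 0.001 F [-0.8 -0.1 -0.8] tilt [-0.001  0.001 -1.   ] w 0.0003
```

View pics/w1.png

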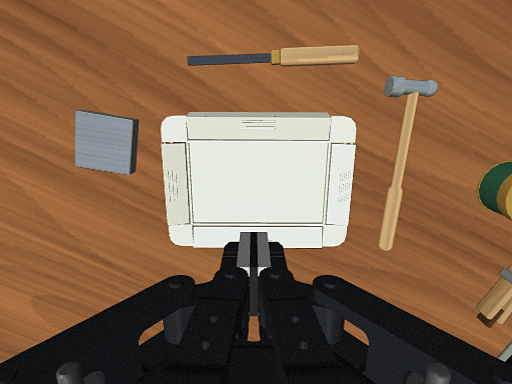

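The wrist view shows the lid spanning columns 162–356 and rows 112–248, with ribs on the far (260,125), left (173,185) and right (345,185) sections. The finger hides the near ribs.

Run:
```python
from h import *
import pickle
s=pickle.load(open("w1.pkl","rb"));C=cam("wrist",s);im=cv2.imread("pics/w1.png")
# rounded corner extents / panel corners (by eye), for sanity
yaw=np.radians(26.6);c,sn=np.cos(yaw),np.sin(yaw);Rb=np.array([[c,-sn],[sn,c]])
B0=np.array([.533,-.098])
for nm,uv,z in(("panel FL,FR,NR,NL",[(190,140),(328,140),(325,224),(193,224)],.077),("corner left/right far",[(161.5,130),(356,130)],.082),("left/right near",[(169,232),(350,232)],.082),("far-edge corners",[(175,116),(342,116)],.082),("near",[(185,247),(335,247)],.082)):
    P=ray(C,uv,z)[:,:2];print(nm,((P-B0)@Rb*1000).round(1).tolist())
    q=P[1]-P[0];print("  yaw(-y dir)",np.degrees(np.arctan2(q[0],-q[1])).round(2))
hsv=cv2.cvtColor(im,cv2.COLOR_BGR2HSV)
```

```text
panel FL,FR,NR,NL [[42.5, 62.5], [42.7, -67.7], [-42.3, -70.5], [-42.6, 64.2]]
  yaw(-y dir) 26.68
corner left/right far [[52.2, 87.1], [52.4, -91.6]]
  yaw(-y dir) 26.68
left/right near [[-49.3, 87.9], [-48.9, -95.1]]
  yaw(-y dir) 26.71
far-edge corners [[64.7, 73.8], [64.9, -77.7]]
  yaw(-y dir) 26.68
near [[-65.9, 72.7], [-65.6, -81.2]]
  yaw(-y dir) 26.71
```

Run:
```python
import cv2
im=cv2.imread("pics/w1.png")
cv2.imwrite("pics/w1z.png",cv2.resize(im[95:265,150:370],None,fx=3.5,fy=3.5,interpolation=2))
```

```text
(no output)
```

View pics/w1z.png

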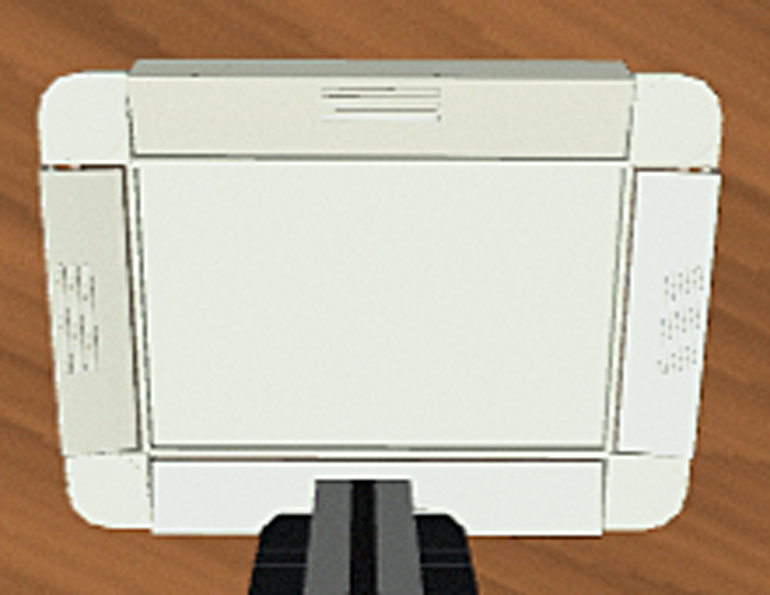

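Corrected box pose: centre (0.5343, -0.1007), yaw 26.7°. The panel measures 84 x ~133 mm and the outline ~130 x 180 mm, which fits. I'll press the far edge first.

```bash
cat >> h.py <<'E'
B=[.5343,-.1007];YAW=np.radians(26.7)
PT=dict(near=[-.058,0],far=[.058,0],left=[0,.083],right=[0,-.083])
def g(n,z=.165): goto(B,PT[n],z,YAW)
E
python3 -c "
from h import *
g('far',.175)"
```

```text
clock 1.775 pos [ 0.5357 -0.0939  0.3009] target [ 0.5861 -0.0746  0.175 ] cm [ 5.4   0.56 12.58] turn -0.002 F [-1.2 -1.  -0.4] tilt [-0.002  0.    -1.   ] w 0.0001
```

```bash
python3 -m pendant '{"travel":[[2.7,0.3,3],[2.7,0.3,3.5],[0,0,3.5],[0,0,2.2],[0,0,0]],"turn":[0,0,0,0,0]}'
python3 -c "
from h import *
g('far',.165)"
```

```text
clock: 2.4
eef_pos: [0.5838, -0.0783, 0.1762]
orientation: [0.001, 0.974, 0.228, -0.002]
ft_force: [0.1, -0.0, -1.1]
width: 0.0
clock 2.4 pos [ 0.5838 -0.0783  0.1762] target [ 0.5861 -0.0746  0.165 ] cm [ 0.37 -0.23  1.11] turn -0.006 F [ 0.1 -0.  -1.1] tilt [-0.004 -0.002 -1.   ] w 0.0
```

```bash
python3 -m pendant '{"travel":[[0.3,-0.2,1],[0.1,0,0.1],[0,0,0.3]],"turn":[0,0,0]}'
python3 -c "
from h import *
g('far',.155)"
```

```text
clock: 2.78
eef_pos: [0.5869, -0.0754, 0.1641]
orientation: [0.001, 0.974, 0.228, -0.001]
ft_force: [0.5, 0.2, -0.3]
width: 0.0005
clock 2.775 pos [ 0.5869 -0.0754  0.1641] target [ 0.5861 -0.0746  0.155 ] cm [-0.04 -0.11  0.91] turn -0.007 F [ 0.5  0.2 -0.3] tilt [-0.001 -0.003 -1.   ] w 0.0005
```

```bash
for i in 1 2 3; do python3 -m pendant '{"travel":[[0,0,0.3]],"turn":[0]}' | egrep 'pos|force'; done
```

```text
eef_pos: [0.5871, -0.0754, 0.1613]
ft_force: [0.9, 0.3, -0.7]
eef_pos: [0.5874, -0.0753, 0.1586]
ft_force: [-1.4, 1.0, 11.3]
eef_pos: [0.5879, -0.0751, 0.1562]
ft_force: [-1.5, 1.4, 8.7]
```

```bash
for i in 1 2 3; do python3 -m pendant '{"travel":[[0,0,0.2]],"turn":[0]}' | egrep 'pos|force'; done
```

```text
eef_pos: [0.588, -0.075, 0.1544]
ft_force: [-5.5, 0.0, 22.6]
eef_pos: [0.589, -0.0746, 0.154]
ft_force: [-5.9, 4.4, 42.2]
eef_pos: [0.5901, -0.074, 0.154]
ft_force: [-6.8, 4.1, 35.9]
```

The section bottomed at shut height (0.154). I'll lift off and check.

```bash
python3 -m pendant '{"travel":[[0,0,-2],[-3,0,-5],[-3,0,-5],[0,0,0]],"turn":[0,0,0,0]}' | egrep 'pos|force'
python3 - <<'E'
from h import *
import pickle
s=arm.read_state();im=arm.get_image("wrist")[:,:,::-1].copy();cv2.imwrite("pics/w2.png",im)
pickle.dump(s,open("w2.pkl","wb"))
g("near",.165)
E
```

```text
eef_pos: [0.534, -0.1008, 0.2769]
ft_force: [0.3, -0.2, -0.3]
clock 4.075 pos [ 0.5342 -0.1003  0.2751] target [ 0.4825 -0.1268  0.165 ] cm [-5.86  0.02 10.99] turn -0.005 F [ 0.3  0.8 -0.3] tilt [ 0.006 -0.002 -1.   ] w -0.0003
```

View pics/w2.png

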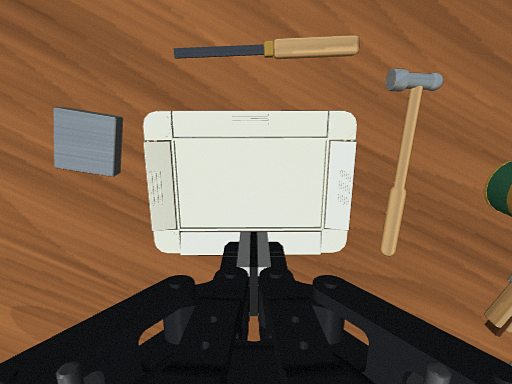

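The far section is now flush with the corners at rows 110–138. I'll check whether the box shifted, then press near.

```bash
python3 - <<'E'
from h import *
import pickle
s=pickle.load(open("w2.pkl","rb"));C=cam("wrist",s)
c,sn=np.cos(YAW),np.sin(YAW);Rb=np.array([[c,-sn],[sn,c]])
P=ray(C,[(144.5,130),(356,130),(155,237),(350,237),(170,111),(330,111),(180,253),(320,253)],.082)[:,:2]
print(((P-B)@Rb*1000).round(1).tolist())
E
python3 -m pendant '{"travel":[[-3,0,2],[-2.9,0,3],[0,0,3],[0,0,1.5],[0,0,0]],"turn":[0,0,0,0,0]}' | egrep 'pos|force'
python3 -c "
from h import *
g('near',.162)"
```

```text
[[49.8, 89.8], [48.8, -88.5], [-47.8, 90.0], [-49.3, -91.3], [65.2, 67.2], [64.4, -65.5], [-64.3, 68.0], [-65.5, -64.2]]
eef_pos: [0.4809, -0.1256, 0.1737]
ft_force: [-0.4, 0.1, 0.6]
clock 4.7 pos [ 0.4809 -0.1256  0.1737] target [ 0.4825 -0.1268  0.162 ] cm [0.09 0.17 1.17] turn -0.002 F [-0.4  0.1  0.6] tilt [ 0.003  0.    -1.   ] w -0.0
```

The box hasn't moved; the outline is within 1 mm.

```bash
python3 -m pendant '{"travel":[[0.1,0.1,0.8],[0,0,0.3]],"turn":[0,0]}' | egrep 'pos|force'; for i in 1 2 3 ; do python3 -m pendant '{"travel":[[0,0,0.25]],"turn":[0]}' | egrep 'pos|force'; done
```

```text
eef_pos: [0.4833, -0.1258, 0.163]
ft_force: [0.7, -1.2, -0.1]
eef_pos: [0.4837, -0.1257, 0.1607]
ft_force: [0.3, -0.2, -0.1]
eef_pos: [0.4836, -0.1259, 0.1584]
ft_force: [-7.5, 0.3, 13.8]
eef_pos: [0.4832, -0.1261, 0.1563]
ft_force: [-7.1, -0.5, 9.8]
```

```bash
for i in 1 2 ; do python3 -m pendant '{"travel":[[0,0,0.2]],"turn":[0]}' | egrep 'pos|force'; done; python3 -m pendant '{"travel":[[0,0,0.15]],"turn":[0]}' | egrep 'pos|force'
```

```text
eef_pos: [0.4831, -0.1262, 0.1545]
ft_force: [-2.0, 0.2, 15.8]
eef_pos: [0.4833, -0.1262, 0.1538]
ft_force: [-16.5, 3.6, 64.4]
eef_pos: [0.4832, -0.1262, 0.154]
ft_force: [-16.3, 4.5, 50.2]
```

```bash
python3 -m pendant '{"travel":[[0,0,-3],[2.9,-4.1,0],[2.9,-4.1,0],[0,0,0]],"turn":[0,0,0,0]}' | egrep 'pos|force'
python3 -c "
from h import *
g('left',.162)"
```

```text
eef_pos: [0.4997, -0.0249, 0.186]
ft_force: [-0.3, -1.1, 0.2]
clock 6.2 pos [ 0.4997 -0.0249  0.186 ] target [ 0.497  -0.0266  0.162 ] cm [-0.33  0.01  2.4 ] turn -0.005 F [-0.3 -1.1  0.2] tilt [ 0.009 -0.003 -1.   ] w 0.0003
```

```bash
python3 -m pendant '{"travel":[[-0.3,0,1],[0,0,1.2],[0,0,0.2]],"turn":[0,0,0]}' | egrep 'pos|force'; for i in 1 2 3; do python3 -m pendant '{"travel":[[0,0,0.2]],"turn":[0]}' | egrep 'pos|force'; done
```

```text
eef_pos: [0.4966, -0.0284, 0.1601]
ft_force: [0.2, -0.5, -0.2]
eef_pos: [0.4967, -0.0286, 0.1579]
ft_force: [-3.3, 6.2, 17.6]
eef_pos: [0.4967, -0.0284, 0.1561]
ft_force: [-4.4, 3.2, 12.6]
eef_pos: [0.4969, -0.0285, 0.1544]
ft_force: [-5.9, 0.5, 27.0]
```

```bash
python3 -m pendant '{"travel":[[0,0,0.15]],"turn":[0]}' | egrep 'pos|force';python3 -m pendant '{"travel":[[0,0,-3],[0,5.6,0],[0,5.6,0],[0,5.5,0],[0,0,0]],"turn":[0,0,0,0,0]}' | egrep 'pos|force'
python3 -c "
from h import *
g('right',.162)"
```

```text
eef_pos: [0.497, -0.0285, 0.154]
ft_force: [-16.4, 2.8, 55.6]
eef_pos: [0.5728, -0.1843, 0.187]
ft_force: [-0.8, 1.6, -0.2]
clock 7.7 pos [ 0.5728 -0.1843  0.187 ] target [ 0.5716 -0.1748  0.162 ] cm [ 0.29 -0.92  2.5 ] turn -0.009 F [-0.8  1.6 -0.2] tilt [ 0.012 -0.004 -1.   ] w -0.0001
```

```bash
python3 -m pendant '{"travel":[[0.3,-0.9,0.5],[0,0,1.0],[0,0,0.7],[0,0,0.3]],"turn":[0,0,0,0]}' | egrep 'pos|force'; for i in 1 2 ; do python3 -m pendant '{"travel":[[0,0,0.2]],"turn":[0]}' | egrep 'pos|force'; done
python3 -c "
from h import *
g('right',.155)"
```

```text
eef_pos: [0.5709, -0.1718, 0.1599]
ft_force: [-0.7, -0.3, 1.3]
eef_pos: [0.5712, -0.172, 0.1582]
ft_force: [-1.7, -4.5, 13.5]
eef_pos: [0.5713, -0.1723, 0.1567]
ft_force: [-3.4, -2.1, 10.1]
clock 8.45 pos [ 0.5713 -0.1723  0.1567] target [ 0.5716 -0.1748  0.155 ] cm [-0.09  0.24  0.18] turn -0.006 F [-3.4 -2.1 10.1] tilt [ 0.012 -0.005 -1.   ] w -0.0004
```

```bash
for i in 1 2 ; do python3 -m pendant '{"travel":[[0,0,0.2]],"turn":[0]}' | egrep 'pos|force'; done;  python3 -m pendant '{"travel":[[0,0,0.1]],"turn":[0]}' | egrep 'pos|force'
python3 -m pendant '{"travel":[[0,0,-3],[-2,-4,-4],[-5,-4,-5],[-5,0,0],[-3,0,0],[0,0,0]],"turn":[0,0,0,0,0,0]}' | egrep 'pos|force'
python3 - <<'E'
from h import *
import pickle
s=arm.read_state();im=arm.get_image("wrist")[:,:,::-1].copy();cv2.imwrite("pics/w3.png",im)
pickle.dump(s,open("w3.pkl","wb"));print(s["clock"])
im=arm.get_image("scene")[:,:,::-1];cv2.imwrite("pics/s3.png",cv2.resize(im[165:285,120:290],None,fx=4,fy=4,interpolation=2))
E
```

```text
eef_pos: [0.5714, -0.1725, 0.1551]
ft_force: [-0.3, 0.0, 0.3]
eef_pos: [0.5716, -0.1727, 0.1542]
ft_force: [-9.6, 0.9, 38.4]
eef_pos: [0.5716, -0.1726, 0.1543]
ft_force: [-9.6, 1.4, 26.2]
eef_pos: [0.4104, -0.1682, 0.2642]
ft_force: [0.3, 0.8, -1.1]
9.575
```

View pics/w3.png

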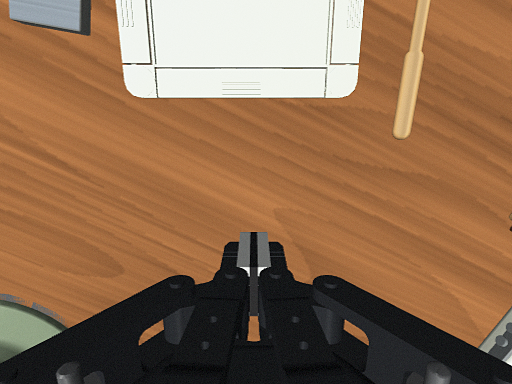

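View pics/s3.png

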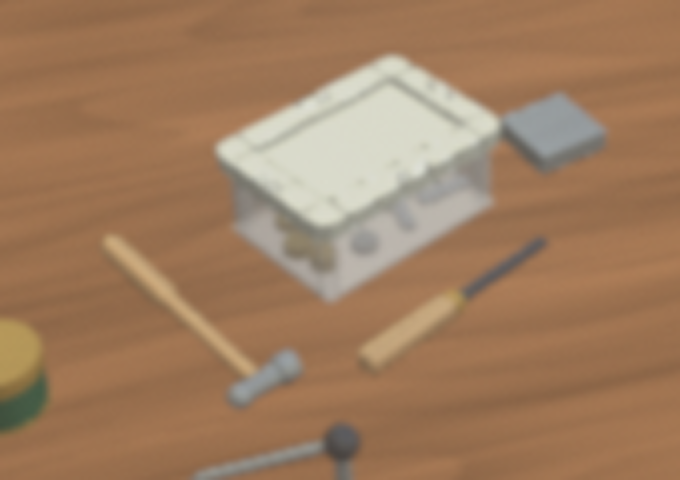

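The near section is flush at rows 68–98, and in the scene view the rim looks level all round. One more overhead wrist view will confirm the rest.

```bash
python3 -m pendant '{"travel":[[5,0,-1],[5,0,-1],[0,0,0],[0,0,0]],"turn":[0,0,0,0]}' | egrep 'pos|force'
python3 - <<'E'
from h import *
im=arm.get_image("wrist")[:,:,::-1].copy();cv2.imwrite("pics/w4.png",cv2.resize(im[:270],None,fx=1.5,fy=1.5,interpolation=2))
a=cv2.imread("pics/top0.png");b=arm.get_image("top")[:,:,::-1];cv2.imwrite("pics/t4.png",cv2.resize(np.vstack([a[160:265,200:420],b[160:265,200:420]]),None,fx=2.8,fy=2.8,interpolation=2))
E
```

```text
eef_pos: [0.5065, -0.1187, 0.2845]
ft_force: [0.6, -0.4, -0.5]
```

View pics/w4.png

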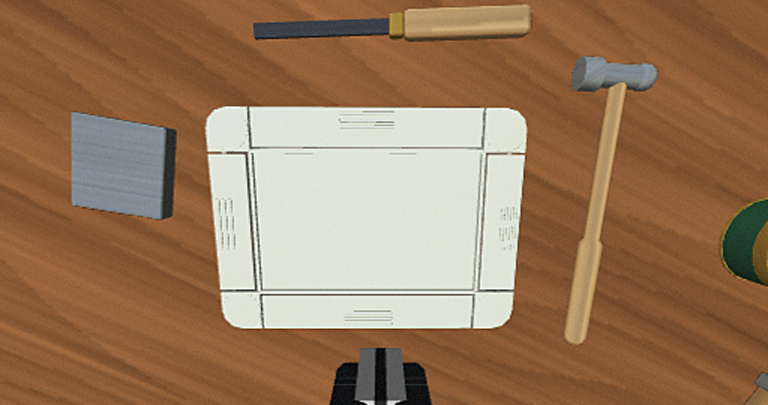

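View pics/t4.png

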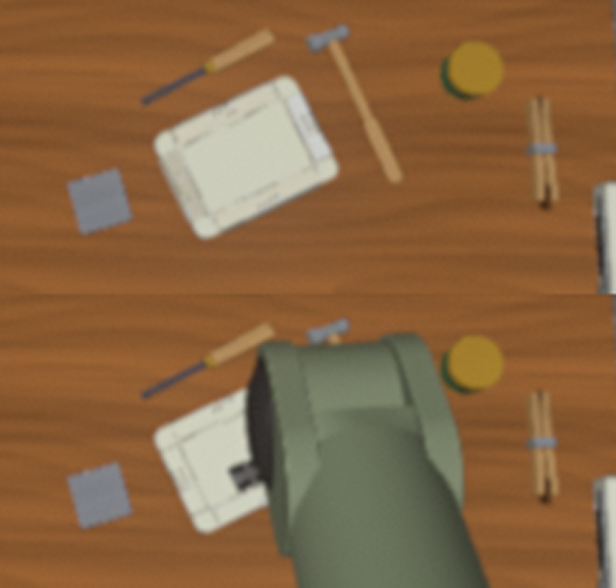

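All four sections are flush with the corners and have the same shade as the rest of the lid. The gripper is clear of everything, and the box, block, file and hammer are where they were. I'm handing in.

```bash
python3 -c "
from rig import arm
print(arm.close_job())"
```

```text
the job is handed in; nothing more can be done
None
```

All four lid edges are pressed shut and staying down, and I handed the job in at about 10 s of the 48 s allowed. I pressed far, near, left and right in turn with the closed fingertips.

- **Force:** Each section resisted with roughly 10 to 18 N. It then gave way and bottomed at the shut height, with the gripper origin (TCP) at 0.154 m. On the stop the vertical force peaked at about 42 N (far), 64 N (near), 56 N (left) and 38 N (right), all below the 120 N wrist limit.
- **Lid:** The last overhead wrist picture shows all four sections flush with the fixed corners after release. The scene view shows the rim level all round.
- **Box and bench:** I measured the box once, after the far press, and it was within about 1 mm of where it started. Before-and-after top views show no visible shift in the box, block, file, green-and-gold tin or ring clamp. The arm hid part of the box and most of the hammer in the last top view, but the hammer looked in place in the wrist and scene pictures. I did not re-check the jar and the other tin, though the arm never worked near them.
- **Fingertip slip:** The fingertips slid about 3 mm outward during the far press, without any visible effect. No check failed.

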